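# Shut down the microscope lamp: dimmer to its stop, then mains off

### The arm

A 6-joint arm with a two-finger parallel gripper is mounted at the origin on the work surface. World frame = base frame: x ahead of the robot, y to its left, z up, the work surface at z = 0. Lengths are in m, angles in rad, forces in N, time in s.
With the tool pointing down it reaches from about 0.35 to 0.85 m from the base axis. Payload 8.1 kg.
Tool frame: the origin (TCP) lies at the very end of the fingers, on their centre line; the grasp point (between the pads) lies 19 mm behind it; z points along the fingers, y is the line along which they close (so a half turn about z gives the same grasp; the last joint's range is limited). The gripper opens to 93 mm and grips with 3 to 60 N. Pads are 15 mm wide; open, the fingers measure 128 mm over their backs; the gripper's body (75 mm by 188 mm) begins 65 mm behind the grasp point.
Start: joints at [-1.262, 0.13, 1.488, -0, 1.523, -0.085], TCP at [0.23, -0.554, 0.219] pointing down, gripper open.
Joint ranges: [-2.96, 2.96], [-0.89, 2.26], [0.02, 2.5], [-1.34, 4.48], [0, 2.73], [-2.66, 2.66]. Speed limits (rad/s): [2.39, 2.39, 2.79, 3.14, 3.14, 3.14].

### API

Orientations are given as a rotation vector (axis times angle).
In Python, from plant import robot, imaging gives the robot as it stands.
- The arm moves only by the tool jog_arm, never from a script. Its argument "rows" is a list of rows, each a list of 2 entries, a list of its own where there are three numbers: the shift along the tool's x, y, z each as a share of 0.2 m, from -1 to 1, then the turn, a rotation vector about the tool's x, y, z each as a share of pi/2 rad, from -1 to 1. A call has 1 to 5 rows; each row is the pose to reach, as a shift and turn from the pose commanded when the call began, along the tool's axes at that moment; what a row does not reach only later rows make up. A row lasts 1/10 s, in which the tool goes at most 50 mm and 8.59 degrees, less where a joint would pass 70% of its speed; a pose out of reach is approached as far as the arm can. A call with a number of a shift or a turn outside -1 to 1 is refused whole. A call with a gripper value outside its range is refused whole. "hand" is the closure, from -1 (fully open) to 1 (shut), set as the call begins (left out, the last holds). The fingers move at their own pace and stop on an object; "squeeze" is the grip in N (left out, the last holds). Time passes only in rows, so rows that repeat a pose let the fingers close. It gives the time, the measured TCP pose, the force, the opening and the grip force at its end, in the units of the state.
- robot.read_state(): the state, without advancing time (a new reading comes with each control period).
- imaging.read_camera(name): name is "scene" or "top" or "wrist"; returns a dict with "frame" (384x512x3 uint8, red, green, blue), "vertical_fov" (degrees; the focal length in pixels is half the picture's height over the tangent of half this angle, whatever the lens; pixels are square), "cx", "cy" (the principal point, pixels), "R" (3x3) and "t" (3): a world point X has camera coordinates R X + t. Camera axes: x right, y down, z forward; pixel columns grow to the right and rows downward; lengths in m; the calibration is good to about 2 mm. A picture is of the moment at which its call begins. There is no depth.
- robot.close_job(): hands the job in; it is judged then, once.
The state is a dict: "t": time; "q": joint angles; "dq": joint speeds; "joint_torque": joint torques, N m; "tool_pos": TCP position; "orientation": TCP orientation; "force": force on the tool from outside, world axes, zero at the start; "wrist_torque": the same for the moment, N m; "opening": finger opening in m; "gripper_force": force on a finger pad.
Only numpy, scipy, OpenCV 4.12 (cv2) and the standard library are available. Lean on these libraries where they do the work, as an engineer would, in place of code of your own. Each camera call takes 0.05 s, during which the arm holds its last target. There are 200 camera calls.

### The job

Shut the microscope lamp down properly: on the sloping panel of the white lamp supply, turn the larger of the two knobs (lamp brightness) all the way anticlockwise to its end stop. Only when it is fully down, flip the toggle lever on the grey mains box right over to its other side, away from the robot, to cut the power. Leave the small knob as it is set and don't disturb the bottle, dish, slide box and metal canister that stand around.

Things in the scene. Friction and masses are not known exactly. Their poses are not given: they have to be found in the camera images.
- lamp_knob (a joint): Angle of the larger knob (lamp brightness), rad. 0 = off, the anticlockwise end stop, the pointer at half past seven as seen by someone facing the panel; it grows clockwise to the other stop at 4.71. Starts between 2.4 and 4.2. Light steady friction (0.05 N m); stays where it is left.
- lamp_knob_grip (a point): On the larger knob's axis, 37 mm above the panel. Black: skirt 48 mm across on a 72 mm washer, together 14 mm high; on it an upright bar 46 mm long, 14 mm thick, its top 7 mm beyond this point. z: out of the panel along the knob's axis, leaning 35 degrees from vertical to the console's front; x along the bar, pointer end (white line) at -x. Turns with the knob.
- trim_knob (a joint): Angle of the small knob, rad, 0 to 4.71; any start; must stay as it is.
- trim_mark (a point): Point on top of the small knob (black, same shape, skirt 26 mm across, bar 25 mm long and 14 mm thick, 44 mm high over the panel), 12 mm from its axis. Its axis is parallel to the large knob's and 100 mm to its right, as seen by someone facing the panel.
- console: White lamp power supply, fixed, 180 mm deep (x), 220 mm wide (y), 132 mm high at the back; origin at the centre of its underside; front is -x. Its panel rises at 35 degrees from 30 mm height at the front edge to 132 mm at x = +55 mm. Large knob's axis at y = +45 mm, small knob's at y = -55 mm.
- mains (a joint): Angle of the mains toggle lever, rad. 0 = leaning 0.5 rad to the box's -x, the robot's side (on); 1.0 = leaning 0.5 rad to the box's +x (off). Starts between 0 and 0.12. Light friction (0.06 N m), no spring: stays where it is left.
- mains_tip (a point): Centre of the black ball, 26 mm across, at the end of the lever; steel rod 10 mm thick, 60 mm from pivot to ball centre. The frame turns with the lever: its y axis is the pivot axis.
- switchbox: Grey mains box, fixed, 110 mm (x) by 130 mm (y) by 45 mm high, two socket outlets on top; origin at the centre of its underside. On its middle an aluminium block 70 mm (x) by 50 mm (y) by 25 mm high carries the lever; the pivot lies 67 mm above the origin, along the box's y axis; the lever swings in the plane y = 0.
- oil_bottle: Loose amber bottle, 32 mm across, 70 mm high, standing in front of the lamp supply; origin at the centre of its underside.
- dish: Loose white dish, 90 mm across, 16 mm high, in front of the mains box; origin under its centre.
- slide_box: Loose slide box, 40 x 100 x 30 mm high, behind the mains box; origin under its centre.
- canister: Loose steel objective canister, 37 mm across, 58 mm high, in the middle of the bench; origin under its centre.
Things that resemble listed ones, but are neither listed nor needed, are in the scene too. Of the things shaped like the switchbox, the grey one is meant.

How it is judged:
On the way, in this order (a step that is already met when the one before it is completed fails the run):
1. the larger knob is fully anticlockwise, at its stop (within 0.09 rad) (value of joint lamp_knob below 0.09 rad), for 0.2 s.
2. after that, the mains lever is flipped over to off (beyond 0.85 of its 1.0 rad) (value of joint mains above 0.85 rad), for 0.2 s.
At the end, for the whole second after the job is handed in: The larger knob is at its anticlockwise stop (within 0.09 rad), the mains lever is flipped away from the robot (beyond 0.85 rad of 1.0), the small knob's rim has not moved by 4 mm or more, and the bottle, dish, slide box and canister stand within 20 mm of where they were (value of joint lamp_knob below 0.09 rad and value of joint mains above 0.85 rad and distance of trim_mark from where it was at the start of the episode below 0.004 m and distance of each of oil_bottle, dish, slide_box, canister from where it was at the start of the episode below 0.02 m); the robot touches nothing.
It fails at once if the mains is switched over while the lamp knob is not yet at its stop (value of joint mains above 0.5 rad and value of joint lamp_knob above 0.2 rad).
It fails at once if the small knob is turned (its rim moves more than 6 mm) (distance of trim_mark from where it was at the start of the episode above 0.006 m).
It fails at once if the bottle, dish, slide box or canister is knocked (moved more than 30 mm) (distance of any of oil_bottle, dish, slide_box, canister from where it was at the start of the episode above 0.03 m).
It also fails if it takes over 64 s, if anything falls off the work surface, if the arm or the gripper's body presses on something with over 40 N, if the wrist force passes 120 N, or if a joint passes its speed limit or range.

## Working session

There is one attempt and no reset: what is moved stays moved. The work goes in short steps, Python scripts to look and compute and a tool call to move; the robot and the scene stay as the last step left them, time stands still between calls to the robot, and variables do not carry over. Pictures are saved under pics/ and viewed, at most 10 in all, crops included, and the job is handed in when it is done.

Besides the shell and the picture viewer there is one more tool, called after "Emit:" in YAML: its name, and indented under it one key for each argument. jog_arm: Moves the arm, as the interface text tells. Its arguments: {"type":"object","properties":{"rows":{"type":"array"},"hand":{"type":"number"},"squeeze":{"type":"number"}},"required":["rows"]}

```bash
mkdir -p pics; ls
python3 - <<'E'
from plant import robot, imaging
import cv2, numpy as np, pickle
d={}
for n in ["scene","top"]:
    c=imaging.read_camera(n); d[n]=c
    cv2.imwrite(f"pics/{n}0.png",cv2.resize(c["frame"][:,:,::-1],None,fx=1.5,fy=1.5,interpolation=cv2.INTER_CUBIC))
    print(n,c["vertical_fov"],c["cx"],c["cy"],np.round(c["R"],3).tolist(),np.round(c["t"],3))
pickle.dump(d,open("cams.pkl","wb"))
s=robot.read_state();print(s)
E
```

```text
pics
scene 57.71501686571192 257.305879825524 193.57453062356873 [[0.048, 0.999, 0.008], [0.717, -0.029, -0.696], [-0.695, 0.039, -0.718]] [ 0.025 -0.327  1.256]
top 55.08837170365646 260.37666247477557 190.25539064587895 [[-0.028, -0.999, 0.023], [-0.991, 0.025, -0.133], [0.133, -0.026, -0.991]] [-0.077  0.573  0.972]
{'t': 0.1, 'q': array([-1.26242729e+00,  1.31074349e-01,  1.48918418e+00, -3.48563486e-05,
        1.52302774e+00, -8.53893186e-02]), 'dq': array([ 0.00023521, -0.00158946, -0.00331677, -0.00237777,  0.00164228,
       -0.00060592]), 'joint_torque': array([ 1.76616566e-03, -5.61342108e+01, -4.93094766e+01,  7.70486402e-02,
        2.91383924e-02, -2.87596038e-05]), 'tool_pos': array([ 0.23004966, -0.55357019,  0.21769153]), 'orientation': array([-3.07925546e+00, -6.14200296e-01,  3.50146336e-04]), 'force': array([-0.03344445,  0.7479298 , -0.07333297]), 'wrist_torque': array([ 0.040523  , -0.00972621,  0.02581554]), 'gripper_force': 0.0, 'opening': 0.09289374129676892}
```

View pics/top0.png

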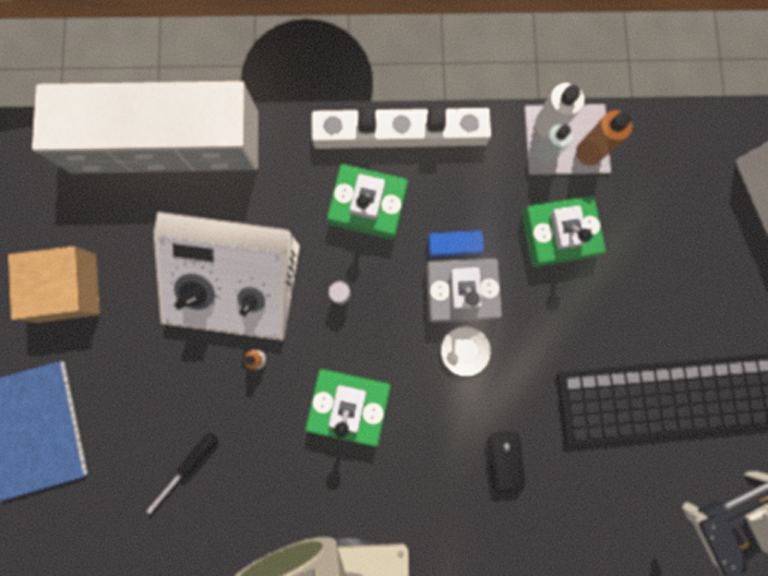

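View pics/scene0.png

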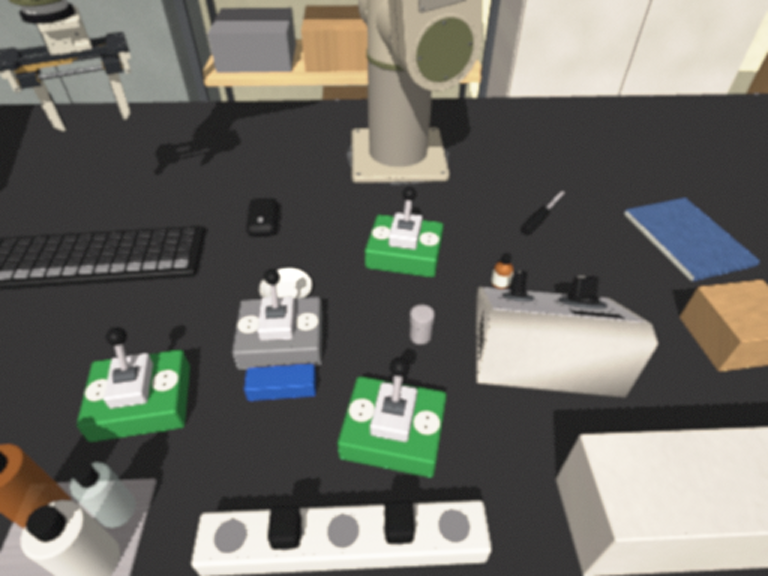

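The top view shows the console with its large knob at about (190,295) and small knob at (250,300). The grey box is at (465,290) with its lever leaning towards the robot. The dish is at (465,352), slide box (455,243), canister (339,292) and bottle (255,359). The scene view, taken from the far side, shows the same items. Next I'll enlarge the console and the grey box.

```bash
cat > h.py <<'E'
import numpy as np, cv2, pickle
def K(c):
    f=c["frame"].shape[0]/2/np.tan(np.radians(c["vertical_fov"]/2)); return f
def ray(c,uv):
    d=np.array([(uv[0]-c["cx"])/K(c),(uv[1]-c["cy"])/K(c),1.]); R=np.array(c["R"]); t=np.array(c["t"])
    return -R.T@t, R.T@d/np.linalg.norm(d)
def onz(c,uv,z):
    o,d=ray(c,uv); return o+d*(z-o[2])/d[2]
def proj(c,X):
    p=np.array(c["R"])@np.asarray(X,float)+np.array(c["t"]); return np.array([c["cx"]+K(c)*p[0]/p[2],c["cy"]+K(c)*p[1]/p[2]])
def tri(*cu):
    A=np.zeros((3,3));b=np.zeros(3)
    for c,uv in cu:
        o,d=ray(c,uv);P=np.eye(3)-np.outer(d,d);A+=P;b+=P@o
    X=np.linalg.solve(A,b); return X,[np.linalg.norm(proj(c,X)-uv) for c,uv in cu]
E
python3 - <<'E'
from h import *
d=pickle.load(open("cams.pkl","rb"));c=d["top"]
im=c["frame"][:,:,::-1]
a=cv2.resize(im[135:235,95:205],None,fx=4,fy=4,interpolation=cv2.INTER_CUBIC)
b=cv2.resize(im[150:250,275:345],None,fx=4,fy=4,interpolation=cv2.INTER_CUBIC)
cv2.imwrite("pics/crop1.png",np.hstack([a,b]))
E
```

```text
(no output)
```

View pics/crop1.png

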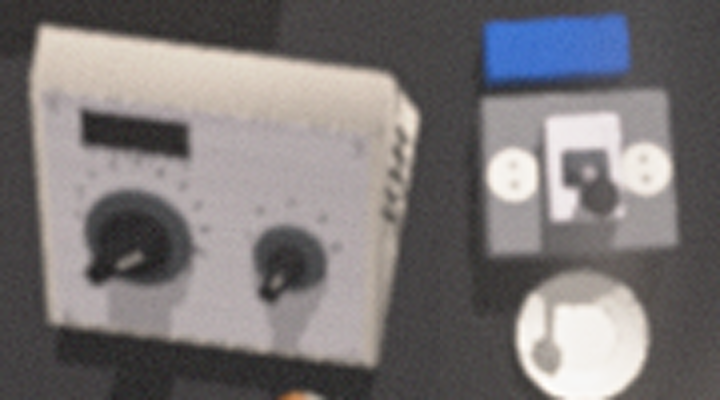

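The crop shows the console's back edge from (40,25) to (392,72) and its front edge from (48,322) to (378,365). The large knob is at about (137,238), small knob (288,258), the grey box spans (480,95)–(678,250), and the ball is at (600,195).

Run:
```python
from h import *
d=pickle.load(open("cams.pkl","rb"));c=d["top"];s=d["scene"]
f=lambda u,v,z:onz(c,(u/4+95-.375,v/4+135-.375),z)
g=lambda u,v,z:onz(c,((u-440)/4+275-.375,v/4+150-.375),z)
BL,BR,FL,FR=f(40,25,.132),f(392,72,.132),f(48,322,.03),f(378,365,.03)
RL,RR=f(33,92,.132),f(390,132,.132)
for n,p in zip("BL BR FL FR RL RR".split(),(BL,BR,FL,FR,RL,RR)): print(n,p.round(4))
y1=(BL-BR);y2=(FL-FR)
print("widths",np.linalg.norm(y1),np.linalg.norm(y2),"yaw",np.degrees([np.arctan2(-v[0],v[1]) for v in (y1,y2)]), "depth",np.linalg.norm(((BL+BR)-(FL+FR))[:2]/2))
cen=((BL+BR+FL+FR)/4);print("console c",cen)
print("washer big",f(137,238,.09),"small",f(289,258,.09))
# switchbox corners z=.045
cs=[g(480,95,.045),g(667,92,.045),g(679,245,.045),g(490,255,.045)]
for p in cs: print(p.round(4))
m=np.mean(cs,0);print("box c",m,np.degrees(np.arctan2(-(cs[0]-cs[1])[0],(cs[0]-cs[1])[1])),np.degrees(np.arctan2(-(cs[3]-cs[2])[0],(cs[3]-cs[2])[1])))
print("ball",tri((c,((600-440)/4+275-.4,195/4+150-.4)),(s,(271/1.5-.2,276/1.5-.2))))
print("canister top",onz(c,(339/1.5,291/1.5),.058),"bottle",onz(c,(257/1.5,360/1.5),.03),"dish",g(582,337,.016),"slide",g(557,48,.03))
```

```text
BL [0.6929 0.2978 0.132 ]
BR [0.6576 0.0777 0.132 ]
FL [0.5138 0.3275 0.03  ]
FR [0.4785 0.1042 0.03  ]
RL [0.65   0.3009 0.132 ]
RR [0.6192 0.0791 0.132 ]
widths 0.22284607419104355 0.22611502887595092 yaw [-9.1070787  -8.98144766] depth 0.18122254288405476
console c [0.585713   0.20179267 0.081     ]
washer big [0.56196791 0.24869866 0.09      ] small [0.54644849 0.15109458 0.09      ]
[ 0.6146 -0.1603  0.045 ]
[ 0.6136 -0.2896  0.045 ]
[ 0.5077 -0.292   0.045 ]
[ 0.5044 -0.163   0.045 ]
box c [ 0.56006805 -0.22622297  0.045     ] -0.4622835451076729 1.4864076527770083
ball (array([ 0.53506543, -0.22617909,  0.12227724]), [np.float64(0.01208299523155332), np.float64(0.013646469182263293)])
canister top [0.55991512 0.00066016 0.058     ] bottle [0.44177568 0.15220944 0.03      ] dish [ 0.44780986 -0.22752897  0.016     ] slide [ 0.64944548 -0.21709111  0.03      ]
```

```bash
cat >> h.py <<'E'
from scipy.spatial.transform import Rotation as Ro
psi=np.radians(-9.05); C=np.array([.5857,.2018,0]); Rc=Ro.from_euler('z',psi).as_matrix()
n=Rc@np.array([-np.sin(np.radians(35)),0,np.cos(np.radians(35))])
up=Rc@np.array([np.cos(np.radians(35)),0,np.sin(np.radians(35))]); cy=Rc[:,1]
def plan(p,R,targets):
    """targets: list of (pos,R); prints shares for each call, assuming previous reached as rounded"""
    for tp,tR in targets:
        s=R.T@(tp-p)/.2; w=Ro.from_matrix(R.T@tR).as_rotvec()/(np.pi/2)
        s=s.round(3); w=w.round(3)
        print(s.tolist(),w.tolist(),"rows",np.ceil(max(np.linalg.norm(s)*4,np.linalg.norm(w)*90/8.59)).astype(int), "OVER" if max(abs(s).max(),abs(w).max())>1 else "")
        p=p+R@(s*.2); R=R@Ro.from_rotvec(w*np.pi/2).as_matrix()
    return p,R
def toolR(x,z):
    x=x-z*(x@z); x/=np.linalg.norm(x); return np.stack([x,np.cross(z,x),z],1)
E
python3 - <<'E'
from h import *
from plant import robot
s=robot.read_state();p=s["tool_pos"];R=Ro.from_rotvec(s["orientation"]).as_matrix()
K0=C+Rc@[-.0175,.045,.081]; tR=toolR(cy,-n); tp=K0+.2*n-.05*up
print(K0,n,tp)
rv=Ro.from_matrix(R.T@tR).as_rotvec();print(np.degrees(rv))
wp=[np.array([.28,-.42,.30]),np.array([.38,-.26,.32]),np.array([.42,-.10,.32]),np.array([.42,.06,.32])]
T=[(w,R@Ro.from_rotvec(rv*k).as_matrix()) for w,k in zip(wp,(0,.33,.67,1))]+[(tp,tR)]
plan(p,R,T)
E
```

```text
[0.57549618 0.2489925  0.081     ] [-0.56643624  0.09022147  0.81915204] [0.4217612  0.27347927 0.21615159]
[-31.9658988   17.7618581  -56.51928787]
[0.487, -0.522, -0.411] [0.0, 0.0, 0.0] rows 4 
[0.769, -0.547, -0.099] [-0.117, 0.065, -0.207] rows 4 
[0.679, -0.465, -0.043] [-0.121, 0.067, -0.214] rows 4 
[0.704, -0.366, -0.106] [-0.117, 0.065, -0.207] rows 4 
[1.055, -0.428, 0.334] [-0.0, 0.0, 0.0] rows 5 OVER
```

Emit:
jog_arm:
  rows:
    - [[0.487,-0.522,-0.411],[0,0,0]]
    - [[0.487,-0.522,-0.411],[0,0,0]]
    - [[0.487,-0.522,-0.411],[0,0,0]]
    - [[0.487,-0.522,-0.411],[0,0,0]]
    - [[0.487,-0.522,-0.411],[0,0,0]]

```text
t: 0.6
tool_pos: [0.2812, -0.4198, 0.3026]
orientation: [3.077, 0.618, 0.002]
force: [-1.0, -0.2, 0.0]
opening: 0.0927
gripper_force: 0.0
```

Emit:
jog_arm:
  rows:
    - [[0.769,-0.547,-0.099],[-0.117,0.065,-0.207]]
    - [[0.769,-0.547,-0.099],[-0.117,0.065,-0.207]]
    - [[0.769,-0.547,-0.099],[-0.117,0.065,-0.207]]
    - [[0.769,-0.547,-0.099],[-0.117,0.065,-0.207]]
    - [[0.769,-0.547,-0.099],[-0.117,0.065,-0.207]]

```text
t: 1.1
tool_pos: [0.3818, -0.2578, 0.3201]
orientation: [2.783, 1.054, 0.204]
force: [-0.1, -0.9, -0.3]
opening: 0.0931
gripper_force: 0.0
```

Emit:
jog_arm:
  rows:
    - [[0.679,-0.465,-0.043],[-0.121,0.067,-0.214]]
    - [[0.679,-0.465,-0.043],[-0.121,0.067,-0.214]]
    - [[0.679,-0.465,-0.043],[-0.121,0.067,-0.214]]
    - [[0.679,-0.465,-0.043],[-0.121,0.067,-0.214]]
    - [[0.679,-0.465,-0.043],[-0.121,0.067,-0.214]]

```text
t: 1.6
tool_pos: [0.4203, -0.0998, 0.3192]
orientation: [2.408, 1.423, 0.384]
force: [0.5, -0.9, 0.4]
opening: 0.0931
gripper_force: 0.0
```

Emit:
jog_arm:
  rows:
    - [[0.704,-0.366,-0.106],[-0.117,0.065,-0.207]]
    - [[0.704,-0.366,-0.106],[-0.117,0.065,-0.207]]
    - [[0.704,-0.366,-0.106],[-0.117,0.065,-0.207]]
    - [[0.704,-0.366,-0.106],[-0.117,0.065,-0.207]]
    - [[0.704,-0.366,-0.106],[-0.117,0.065,-0.207]]

```text
t: 2.1
tool_pos: [0.4475, 0.0744, 0.3231]
orientation: [2.009, 1.715, 0.495]
force: [0.5, -0.1, -0.6]
opening: 0.0929
gripper_force: 0.0
```

Run:
```python
from h import *
from plant import robot
s=robot.read_state();p=s["tool_pos"];R=Ro.from_rotvec(s["orientation"]).as_matrix()
K0=C+Rc@[-.0175,.045,.081]; tR=toolR(cy,-n); tp=K0+.2*n-.05*up
print(p,s["q"],s["dq"])
plan(p,R,[((p+tp)/2,tR),(tp,tR)])
```

```text
[0.447519   0.07441255 0.32307842] [ 0.24664206 -0.88858206  2.19157339 -0.24479471  1.30640558  0.40392981] [-0.10426838 -0.00164883 -0.01096612  0.03343786 -0.00176535 -0.09547314]
[0.485, -0.263, 0.136] [-0.017, 0.012, 0.004] rows 3 
[0.482, -0.27, 0.138] [0.0, -0.0, -0.0] rows 3
```

Run:
```python
from h import *
from plant import robot
s=robot.read_state();p=s["tool_pos"];R=Ro.from_rotvec(s["orientation"]).as_matrix()
K0=C+Rc@[-.0175,.045,.081]; tR=toolR(cy,-n); tp=K0+.15*n
plan(p,R,[(tp+[0,-.06,.06],tR),(tp,tR)])
```

```text
[0.672, -0.066, 0.296] [-0.017, 0.012, 0.004] rows 3 
[0.296, -0.211, 0.219] [0.0, -0.0, -0.0] rows 2
```

Emit:
jog_arm:
  rows:
    - [[0.672,-0.066,0.296],[-0.017,0.012,0.004]]
    - [[0.672,-0.066,0.296],[-0.017,0.012,0.004]]
    - [[0.672,-0.066,0.296],[-0.017,0.012,0.004]]
    - [[0.672,-0.066,0.296],[-0.017,0.012,0.004]]
    - [[0.672,-0.066,0.296],[-0.017,0.012,0.004]]

```text
t: 2.6
tool_pos: [0.4921, 0.1984, 0.263]
orientation: [2.001, 1.699, 0.531]
force: [0.7, -0.7, 0.2]
opening: 0.0931
gripper_force: 0.0
```

Emit:
jog_arm:
  rows:
    - [[0.296,-0.211,0.219],[0,0,0]]
    - [[0.296,-0.211,0.219],[0,0,0]]
    - [[0.296,-0.211,0.219],[0,0,0]]
    - [[0.296,-0.211,0.219],[0,0,0]]
    - [[0.296,-0.211,0.219],[0,0,0]]

```text
t: 3.1
tool_pos: [0.4936, 0.2591, 0.2089]
orientation: [2.001, 1.693, 0.545]
force: [-0.1, 0.2, 0.7]
opening: 0.093
gripper_force: 0.0
```

Run:
```python
from h import *
from plant import robot, imaging
c=imaging.read_camera("wrist"); pickle.dump(c,open("w1.pkl","wb"))
s=robot.read_state(); print(s["tool_pos"],s["q"],s["orientation"])
R=Ro.from_rotvec(s["orientation"]).as_matrix();o,_=ray(c,(0,0));print("cam in tool",R.T@(o-s["tool_pos"]),(np.array(c["R"])@R).round(2).tolist())
cv2.imwrite("pics/w1.png",cv2.resize(c["frame"][:,:,::-1],None,fx=1.5,fy=1.5))
```

```text
[0.49357789 0.25937268 0.20900031] [ 0.68562425 -0.38009607  2.10153757 -0.52303682  1.04367309  1.03273537] [2.00143101 1.69322581 0.54546519]
cam in tool [ 0.07756916  0.00148231 -0.16521355] [[-0.0, 1.0, 0.0], [-0.96, 0.0, -0.28], [-0.28, -0.0, 0.96]]
```

View pics/w1.png

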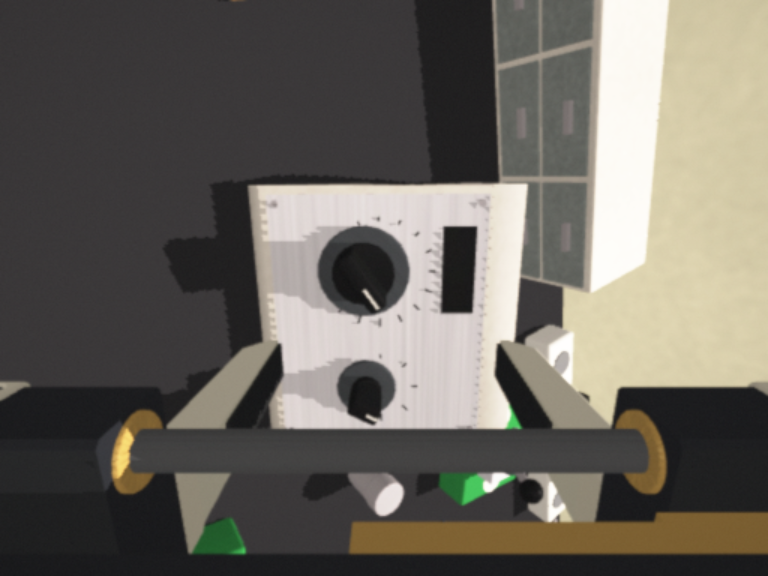

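The wrist view shows the large knob's washer centred at about (364,271). Its white line runs from (363,290) to (380,310), so the pointer is near 2 o'clock. The small knob is at (366,388).

Run:
```python
from h import *
c=pickle.load(open("w1.pkl","rb"));t=pickle.load(open("cams.pkl","rb"))["top"]
F=C+Rc@[-.09,0,.03]
def onp(c,uv,h):
    o,d=ray(c,uv); X=o+d*((F+h*n-o)@n)/(d@n); return X
def loc(X): v=X-F; return np.round([v@up,v@cy,v@n],4)   # along slope from front edge, y, height
im=c["frame"].astype(int); hsv=cv2.cvtColor(c["frame"],cv2.COLOR_RGB2HSV)
u=lambda a,b:((a+.5)/1.5-.5,(b+.5)/1.5-.5)
# washer: ellipse fit of grey mid-tone / dark region
for nm,(x0,x1,y0,y1) in {"big":(205,285,140,220),"small":(215,275,232,284)}.items():
    g=cv2.cvtColor(c["frame"],cv2.COLOR_RGB2GRAY)[y0:y1,x0:x1]
    print(nm,"gray at rows",g[(y1-y0)//2,::6])
for nm,uv,h in [("big washer",u(364,271),.004),("small washer",u(366,387),.004)]:
    print(nm,loc(onp(c,uv,h)))
for nm,uv in [("L",u(318,271)),("R",u(410,271)),("T",u(364,226)),("B",u(364,316))]: print(nm,loc(onp(c,uv,.004)))
# white line inside skirt
sub=im[180:212,225:262].min(2); m=(sub>110).astype(np.uint8)
k,lab,st,ce=cv2.connectedComponentsWithStats(m); print(st.tolist(),ce.tolist())
ys,xs=np.nonzero(sub>-1)
# corners of panel front/back edges
for q in [(250,185),(283,430),(526,185)]: print("corner",loc(onp(c,u(*q),0)))
print("top-cam washer big",loc(onp(t,(137/4+95-.375,238/4+135-.375),.004)),"small",loc(onp(t,(289/4+95-.375,258/4+135-.375),.004)))
for r in im[186:212,236:260].min(2)[::1]: print(*["%3d"%v for v in r])
```

```text
big gray at rows [177 135  55  22  24  30  34  29  29  28  74  76 214 208]
small gray at rows [174 170  55  50  22  26  29  70 139 205]
big washer [0.0775 0.0478 0.004 ]
small washer [ 0.0767 -0.0522  0.004 ]
L [0.0419 0.0482 0.004 ]
R [0.1132 0.0475 0.004 ]
T [0.0784 0.0825 0.004 ]
B [0.0766 0.011  0.004 ]
[[0, 0, 37, 31, 1011], [17, 13, 11, 13, 42], [0, 24, 37, 8, 131]] [[17.670623145400594, 13.560830860534125], [22.023809523809526, 19.19047619047619], [19.251908396946565, 29.282442748091604]]
corner [-0.0054  0.1129 -0.    ]
corner [ 0.0024 -0.0957 -0.    ]
corner [ 0.1991  0.1111 -0.    ]
top-cam washer big [0.0763 0.0471 0.004 ] small [ 0.0763 -0.0531  0.004 ]
 24  25  27  29  26  29  30  33  32  33  32  30  31  31  32  29  27  26  26  26  27  26  27  25
 24  25  28  29  27  26  29  28  31  34  34  32  34  30  29  29  26  27  27  26  26  25  26  24
 25  23  27  27  26  27  28  29  31  32  34  33  31  31  31  28  30  28  26  27  25  26  26  26
 23  23  26  27  27  27  28  27  29  30  35  34  31  32  30  28  31  30  29  28  27  23  26  27
 23  24  25  26  26  28  27  27  28  28  3
[... 1369 characters left out ...]
  60  33  35  49  64  71  79
 68  68  69  70  70  71  68  58  40  26  24  24  29  71 155 182 145  80  42  51  63  73  96 129
 68  68  67  67  71  71  70  67  57  41  27  23  25  36  85 107  81  59  59  69  81 102 150 191
 69  68  68  69  70  69  71  71  67  58  40  26  25  28  40  52  60  73  95 108 132 161 191 208
 70  71  69  70  68  70  70  70  70  70  58  43  38  45  60  86 106 129 157 172 191 205 207 211
101  95  86  73  70  75  78  80  80  85  89  86  91 100 126 155 172 192 204 207 209 209 208 211
158 140 126  99  82 117 137 139 140 144 149 151 162 171 193 205 206 207 210 211 211 211 209 211
192 174 165 125 116 175 203 208 204 204 203 203 207 209 209 210 202 198 204 210 210 209 209 211
```

Run:
```python
from h import *
c=pickle.load(open("w1.pkl","rb"))
F=C+Rc@[-.09,0,.03]
def onp(uv,h):
    o,d=ray(c,uv); return o+d*((F+h*n-o)@n)/(d@n)
loc=lambda X: np.array([(X-F)@up,(X-F)@cy])
sub=c["frame"][190:207,238:256].min(2); ys,xs=np.nonzero(sub>105)
P=np.array([loc(onp((x+238,y+190),.044)) for x,y in zip(xs,ys)])
vx,vy,x0,y0=cv2.fitLine(P.astype(np.float32),cv2.DIST_L2,0,.01,.01).ravel()
d=np.array([vx,vy]); d*=np.sign(-d[1]); a=np.array([.0767,.0475])
r=P-a; print("dir",d,"ends",(r@d).min(),(r@d).max(),"perp offset",np.mean(r@[-d[1],d[0]]))
cw=np.degrees(np.arctan2(-d[1],d[0]));print("clockwise from 12:",cw,"knob angle",np.radians(cw+135))
from plant import robot
s=robot.read_state();p=s["tool_pos"];R=Ro.from_rotvec(s["orientation"]).as_matrix()
print(np.degrees(np.arccos(-R[:,2]@n)), loc(p), (p-F)@n)
```

```text
dir [ 0.5638155 -0.8259008] ends 0.004281859714463071 0.021043985265308318 perp offset 0.00018509033705865505
clockwise from 12: 55.67992 knob angle 3.3279924
0.34230052189864857 [0.0944532  0.04236551] 0.1523821839281085
```

```bash
cat >> h.py <<'E'
F=C+Rc@[-.09,0,.03]
def knobp(h): return F+.0767*up+.0475*cy+h*n
def knobR(cw):  # tool x at clock angle cw (deg from 12)
    a=np.radians(cw); return toolR(np.cos(a)*up-np.sin(a)*cy,-n)
def st():
    from plant import robot
    s=robot.read_state();return s,s["tool_pos"],Ro.from_rotvec(s["orientation"]).as_matrix()
E
python3 - <<'E'
from h import *
s,p,R=st(); tR=knobR(235.7)
plan(p,R,[(knobp(.1),tR),(knobp(.05),tR),(knobp(.022),tR)])
E
```

```text
[0.025, -0.091, 0.261] [0.004, 0.001, -0.387] rows 5 
[-0.001, 0.0, 0.25] [-0.0, -0.0, 0.0] rows 2 
[0.0, 0.0, 0.14] [-0.0, -0.0, 0.0] rows 1
```

Emit:
jog_arm:
  rows:
    - [[0.025,-0.091,0.261],[0.004,0.001,-0.387]]
    - [[0.025,-0.091,0.261],[0.004,0.001,-0.387]]
    - [[0.025,-0.091,0.261],[0.004,0.001,-0.387]]
    - [[0.025,-0.091,0.261],[0.004,0.001,-0.387]]
    - [[0.025,-0.091,0.261],[0.004,0.001,-0.387]]
  hand: -0.5

```text
t: 3.65
tool_pos: [0.509, 0.2626, 0.155]
orientation: [1.367, 2.168, 0.318]
force: [-0.3, 0.4, -0.2]
opening: 0.0701
gripper_force: 0.0
```

Emit:
jog_arm:
  rows:
    - [[0,0,0],[0,0,0]]
    - [[0,0,0],[0,0,0]]

```text
t: 3.85
tool_pos: [0.5084, 0.263, 0.154]
orientation: [1.374, 2.165, 0.319]
force: [0.6, -0.5, 0.9]
opening: 0.0693
gripper_force: 0.0
```

Run:
```python
from h import *
from plant import imaging
s,p,R=st(); tR=knobR(235.7); print(s["q"],s["opening"])
plan(p,R,[(knobp(.05),tR),(knobp(.022),tR)])
c=imaging.read_camera("wrist")
print(proj(c,knobp(.044)))
cv2.imwrite("pics/w2.png",c["frame"][:,:,::-1])
```

```text
[ 0.6656875  -0.27494478  2.120968   -0.5501122   0.93110502  0.47780726] 0.069329619692683
[-0.01, 0.008, 0.246] [-0.001, -0.001, -0.0] rows 1 
[-0.0, -0.0, 0.14] [-0.0, 0.0, -0.0] rows 1 
[259.5077701 213.0857683]
```

View pics/w2.png

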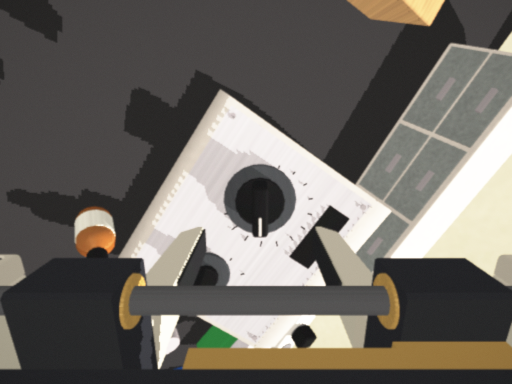

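The bar now stands vertical in the wrist image at column 260, centred between the fingers and pointing down. It matches the projected axis at (259.5,213). I'll descend and grip.

Emit:
jog_arm:
  rows:
    - [[-0.01,0.008,0.12],[0,0,0]]
    - [[-0.01,0.008,0.246],[0,0,0]]
    - [[-0.01,0.008,0.32],[0,0,0]]
    - [[-0.01,0.008,0.385],[0,0,0]]
    - [[-0.01,0.008,0.385],[0,0,0]]

```text
t: 4.4
tool_pos: [0.5527, 0.2542, 0.0892]
orientation: [1.372, 2.169, 0.313]
force: [-1.2, -0.1, -0.2]
opening: 0.0698
gripper_force: 0.0
```

Emit:
jog_arm:
  rows:
    - [[0,0,0],[0,0,0]]
    - [[0,0,0],[0,0,0]]
    - [[0,0,0],[0,0,0]]
    - [[0,0,0],[0,0,0]]
    - [[0,0,0],[0,0,0]]
  hand: 1
  squeeze: 20

```text
t: 4.9
tool_pos: [0.5532, 0.2555, 0.0916]
orientation: [1.369, 2.169, 0.317]
force: [-0.3, -0.9, 0.2]
opening: 0.0342
gripper_force: 0.0
```

Emit:
jog_arm:
  rows:
    - [[0,0,0],[0,0,0]]
    - [[0,0,0],[0,0,0]]
    - [[0,0,0],[0,0,0]]
    - [[0,0,0],[0,0,0]]
    - [[0,0,0],[0,0,0]]

```text
t: 5.4
tool_pos: [0.5532, 0.2552, 0.0911]
orientation: [1.369, 2.169, 0.316]
force: [-0.7, 0.6, 0.7]
opening: 0.0137
gripper_force: 20.0
```

Run:
```python
from h import *
s,p,R=st(); print(s["t"],s["opening"],s["gripper_force"],s["force"],s["wrist_torque"],s["q"][5],((p-knobp(0))@n),(p-knobp(0))@up,(p-knobp(0))@cy)
plan(p,R,[(knobp(.022),knobR(235.7))])
```

```text
5.4 0.013670271342328389 19.997774362564087 [-0.69852592  0.57466929  0.71627663] [ 0.06498608  0.14141095 -0.02246535] 0.5005411491892906 0.021700630346236222 -0.0010891007804812007 0.00013101168255852985
[-0.004, 0.004, -0.002] [-0.002, -0.001, 0.002] rows 1
```

Emit:
jog_arm:
  rows:
    - [[0,0,0],[0,0,-0.09]]
    - [[0,0,0],[0,0,-0.18]]
    - [[0,0,0],[0,0,-0.27]]
    - [[0,0,0],[0,0,-0.36]]
    - [[0,0,0],[0,0,-0.444]]

```text
t: 5.9
tool_pos: [0.5529, 0.2549, 0.091]
orientation: [0.533, 2.478, 0.041]
force: [-3.8, -0.6, 3.5]
opening: 0.0139
gripper_force: 20.0
```

Run:
```python
from h import *
s,p,R=st(); print(s["t"],s["opening"],s["gripper_force"],s["force"],s["wrist_torque"],s["q"][5],((p-knobp(0))@n),(p-knobp(0))@up,(p-knobp(0))@cy)
plan(p,R,[(knobp(.022),knobR(195.7))])
```

```text
5.9 0.013907546640719921 19.999571442604065 [-3.75627095 -0.59110858  3.48190474] [-0.19100311  0.35960194 -0.29010218] -0.2026530425850064 0.021663820654739038 -0.0013458124338287124 -0.00021404880787836636
[-0.006, 0.003, -0.002] [-0.001, -0.002, 0.006] rows 1
```

Emit:
jog_arm:
  rows:
    - [[0,0,0],[0,0,-0.09]]
    - [[0,0,0],[0,0,-0.18]]
    - [[0,0,0],[0,0,-0.27]]
    - [[0,0,0],[0,0,-0.36]]
    - [[0,0,0],[0,0,-0.444]]

```text
t: 6.4
tool_pos: [0.5529, 0.2545, 0.091]
orientation: [-0.348, 2.528, -0.235]
force: [-5.2, -3.3, 5.0]
opening: 0.0141
gripper_force: 20.0
```

Emit:
jog_arm:
  rows:
    - [[0,0,0],[0,0,-0.09]]
    - [[0,0,0],[0,0,-0.18]]
    - [[0,0,0],[0,0,-0.27]]
    - [[0,0,0],[0,0,-0.36]]
    - [[0,0,0],[0,0,-0.444]]

```text
t: 6.9
tool_pos: [0.5531, 0.2542, 0.0912]
orientation: [-1.22, 2.312, -0.494]
force: [-4.1, -5.0, 5.5]
opening: 0.014
gripper_force: 20.0
```

Run:
```python
from h import *
s,p,R=st(); print(s["t"],s["opening"],s["gripper_force"],s["force"],s["wrist_torque"],s["q"][5],((p-knobp(0))@n),(p-knobp(0))@up,(p-knobp(0))@cy)
plan(p,R,[(knobp(.022),knobR(115.7))])
```

```text
6.9 0.013963941514475924 20.004943013191223 [-4.06439446 -4.96396911  5.46242314] [-0.68351812  0.111462   -0.67072537] -1.597506784815266 0.02167496340384468 -0.0010275462780489385 -0.0008499213307706685
[-0.006, -0.003, -0.002] [0.001, -0.002, 0.005] rows 1
```

Emit:
jog_arm:
  rows:
    - [[0,0,0],[0,0,0]]
    - [[0,0,0],[0,0,0]]
    - [[0,0,0],[0,0,0]]
    - [[0,0,0],[0,0,0]]
    - [[0,0,0],[0,0,0]]
  hand: -0.6

```text
t: 7.4
tool_pos: [0.5531, 0.2553, 0.0911]
orientation: [-1.212, 2.314, -0.49]
force: [0.0, -0.1, -0.5]
opening: 0.0493
gripper_force: 0.0
```

Emit:
jog_arm:
  rows:
    - [[0,0,0],[0,0,0]]
    - [[0,0,0],[0,0,0]]
    - [[0,0,0],[0,0,0]]
    - [[0,0,0],[0,0,0]]

```text
t: 7.8
tool_pos: [0.5531, 0.2552, 0.0911]
orientation: [-1.213, 2.313, -0.49]
force: [-0.6, 0.0, -0.4]
opening: 0.0742
gripper_force: 0.0
```

Run:
```python
from h import *
s,p,R=st(); print(s["t"],s["opening"],s["force"],s["wrist_torque"],s["q"][5],((p-knobp(0))@n),(p-knobp(0))@up,(p-knobp(0))@cy)
plan(p,R,[(knobp(.022),knobR(115.7+36*k)) for k in range(1,6)])
```

```text
7.8 0.07416046843541063 [-0.6043736   0.0396005  -0.43456309] [0.23739392 0.1726527  0.01220932] -1.591701678497913 0.021658839086449253 -0.001176094897472735 0.00012512409789744832
[-0.002, -0.006, -0.002] [0.001, -0.002, 0.401] rows 5 
[0.0, 0.0, 0.0] [0.0, -0.0, 0.4] rows 5 
[0.0, 0.0, 0.0] [0.0, -0.0, 0.4] rows 5 
[0.0, -0.0, 0.0] [0.0, -0.0, 0.4] rows 5 
[0.0, -0.0, 0.0] [-0.0, -0.0, 0.4] rows 5
```

Emit:
jog_arm:
  rows:
    - [[0,0,0],[0,0,0.09]]
    - [[0,0,0],[0,0,0.18]]
    - [[0,0,0],[0,0,0.27]]
    - [[0,0,0],[0,0,0.36]]
    - [[0,0,0],[0,0,0.4]]

```text
t: 8.3
tool_pos: [0.5532, 0.2552, 0.0911]
orientation: [-0.422, 2.519, -0.256]
force: [-0.7, 0.4, 0.9]
opening: 0.0743
gripper_force: 0.0
```

Emit:
jog_arm:
  rows:
    - [[0,0,0],[0,0,0.09]]
    - [[0,0,0],[0,0,0.18]]
    - [[0,0,0],[0,0,0.27]]
    - [[0,0,0],[0,0,0.36]]
    - [[0,0,0],[0,0,0.4]]

```text
t: 8.8
tool_pos: [0.5532, 0.2552, 0.0912]
orientation: [0.374, 2.506, -0.008]
force: [0.5, 0.1, 0.5]
opening: 0.0745
gripper_force: 0.0
```

Emit:
jog_arm:
  rows:
    - [[0,0,0],[0,0,0.09]]
    - [[0,0,0],[0,0,0.18]]
    - [[0,0,0],[0,0,0.27]]
    - [[0,0,0],[0,0,0.36]]
    - [[0,0,0],[0,0,0.4]]

```text
t: 9.3
tool_pos: [0.5532, 0.2552, 0.0911]
orientation: [1.138, 2.284, 0.239]
force: [0.0, -0.2, 0.4]
opening: 0.0739
gripper_force: 0.0
```

Emit:
jog_arm:
  rows:
    - [[0,0,0],[0,0,0.09]]
    - [[0,0,0],[0,0,0.18]]
    - [[0,0,0],[0,0,0.27]]
    - [[0,0,0],[0,0,0.36]]
    - [[0,0,0],[0,0,0.4]]

```text
t: 9.8
tool_pos: [0.5532, 0.2552, 0.0911]
orientation: [1.826, 1.859, 0.473]
force: [0.4, 0.7, 0.3]
opening: 0.0745
gripper_force: 0.0
```

Emit:
jog_arm:
  rows:
    - [[0,0,0],[0,0,0.09]]
    - [[0,0,0],[0,0,0.18]]
    - [[0,0,0],[0,0,0.27]]
    - [[0,0,0],[0,0,0.36]]
    - [[0,0,0],[0,0,0.4]]

```text
t: 10.3
tool_pos: [0.5532, 0.2552, 0.0911]
orientation: [2.394, 1.247, 0.679]
force: [0.9, 0.5, 1.0]
opening: 0.0745
gripper_force: 0.0
```

Emit:
jog_arm:
  rows:
    - [[0,0,0],[0,0,0]]
    - [[0,0,0],[0,0,0]]
    - [[0,0,0],[0,0,0]]
    - [[0,0,0],[0,0,0]]
    - [[0,0,0],[0,0,0]]
  hand: 1

```text
t: 10.8
tool_pos: [0.5532, 0.2552, 0.0911]
orientation: [2.389, 1.254, 0.677]
force: [0.6, -0.1, -1.0]
opening: 0.0394
gripper_force: 0.0
```

Emit:
jog_arm:
  rows:
    - [[0,0,0],[0,0,0]]
    - [[0,0,0],[0,0,0]]
    - [[0,0,0],[0,0,0]]
    - [[0,0,0],[0,0,0]]
    - [[0,0,0],[0,0,0]]

```text
t: 11.3
tool_pos: [0.5535, 0.255, 0.0914]
orientation: [2.389, 1.252, 0.678]
force: [3.4, -2.8, 0.0]
opening: 0.014
gripper_force: 20.0
```

Run:
```python
from h import *
s,p,R=st(); print(s["t"],s["opening"],s["force"],s["wrist_torque"],s["q"][5],((p-knobp(0))@n),(p-knobp(0))@up,(p-knobp(0))@cy)
plan(p,R,[(knobp(.022),knobR(295.7))])
```

```text
11.3 0.013959862239679694 [ 3.39734223 -2.78196178  0.0183344 ] [-0.32451135 -0.16674021 -0.17817982] 1.5497280736756665 0.021718644003201715 -0.0006641031509719782 -6.287708784913332e-05
[0.002, 0.003, -0.001] [-0.001, 0.001, 0.001] rows 1
```

Emit:
jog_arm:
  rows:
    - [[0,0,0],[0,0,-0.09]]
    - [[0,0,0],[0,0,-0.18]]
    - [[0,0,0],[0,0,-0.27]]
    - [[0,0,0],[0,0,-0.36]]
    - [[0,0,0],[0,0,-0.444]]

```text
t: 11.8
tool_pos: [0.5533, 0.255, 0.0913]
orientation: [1.744, 1.924, 0.444]
force: [1.3, -2.3, 0.2]
opening: 0.0137
gripper_force: 20.0
```

Emit:
jog_arm:
  rows:
    - [[0,0,0],[0,0,-0.09]]
    - [[0,0,0],[0,0,-0.18]]
    - [[0,0,0],[0,0,-0.26]]
    - [[0,0,0],[0,0,-0.31]]
    - [[0,0,0],[0,0,-0.33]]

```text
t: 12.3
tool_pos: [0.5532, 0.2549, 0.0912]
orientation: [1.176, 2.266, 0.251]
force: [-0.5, -2.4, 1.2]
opening: 0.0139
gripper_force: 20.0
```

```bash
cat > s.py <<'E'
from h import *
s,p,R=st(); print(s["t"],s["opening"],s["force"],s["wrist_torque"]@n,s["q"][5],((p-knobp(0))@n),(p-knobp(0))@up,(p-knobp(0))@cy)
print("tool x cw", np.degrees(np.arctan2(-R[:,0]@cy,R[:,0]@up))%360)
E
python3 s.py
```

```text
12.3 0.013922731027573406 [-0.52428367 -2.36692883  1.24892689] -0.1364041609799101 0.3309402480075472 0.021687328369309613 -0.000990674146409126 -0.00016215023664635245
tool x cw 225.76646852938367
```

Emit:
jog_arm:
  rows:
    - [[0,0,0],[0,0,-0.02]]
    - [[0,0,0],[0,0,-0.03]]
    - [[0,0,0],[0,0,-0.04]]
    - [[0,0,0],[0,0,-0.05]]
    - [[0,0,0],[0,0,-0.05]]

```text
t: 12.8
tool_pos: [0.553, 0.2552, 0.091]
orientation: [1.087, 2.306, 0.222]
force: [-1.8, -2.2, 2.3]
opening: 0.0144
gripper_force: 20.8
```

```bash
python3 s.py
```

```text
12.8 0.014396956243271704 [-1.8154747  -2.17000839  2.34174311] -0.44297057532691897 0.2550939214449051 0.021680878186039157 -0.0012665265946356994 7.757512053507114e-05
tool x cw 221.41844691148538
```

Emit:
jog_arm:
  rows:
    - [[0,0,0],[0,0,-0.02]]
    - [[0,0,0],[0,0,-0.03]]
    - [[0,0,0],[0,0,-0.03]]
    - [[0,0,0],[0,0,-0.03]]

```text
t: 13.2
tool_pos: [0.553, 0.2553, 0.091]
orientation: [1.033, 2.328, 0.204]
force: [-4.1, 0.4, 1.9]
opening: 0.0148
gripper_force: 21.8
```

```bash
python3 s.py
```

```text
13.2 0.014841205154141543 [-4.09311483  0.38553974  1.8640833 ] -0.5072197884077357 0.20910945351680146 0.021679411381043113 -0.0013342901327088185 0.00020512316585734777
tool x cw 218.778469324547
```

Emit:
jog_arm:
  rows:
    - [[0,0,0],[0,0,0]]
    - [[0,0,0],[0,0,0]]
    - [[0,0,0],[0,0,0]]
    - [[0,0,0],[0,0,0]]
    - [[0,0,0],[0,0,0]]
  hand: -0.6

```text
t: 13.7
tool_pos: [0.5532, 0.2552, 0.0911]
orientation: [1.032, 2.328, 0.204]
force: [-0.1, 1.0, 0.1]
opening: 0.0502
gripper_force: 0.0
```

Emit:
jog_arm:
  rows:
    - [[0,0,0],[0,0,0]]
    - [[0,0,0],[0,0,0]]
    - [[0,0,0],[0,0,0]]
    - [[0,0,-0.05],[0,0,0]]
    - [[0,0,-0.2],[0,0,0]]

```text
t: 14.2
tool_pos: [0.5292, 0.2574, 0.1218]
orientation: [1.033, 2.331, 0.198]
force: [-0.1, -0.1, -0.0]
opening: 0.074
gripper_force: 0.0
```

Emit:
jog_arm:
  rows:
    - [[0,0,-0.2],[0,0,0]]
    - [[0,0,-0.4],[0,0,0]]
    - [[0,0,-0.5],[0,0,0]]
    - [[0,0,-0.5],[0,0,0]]
    - [[0,0,-0.5],[0,0,0]]

```text
t: 14.7
tool_pos: [0.4742, 0.2682, 0.2062]
orientation: [1.031, 2.328, 0.205]
force: [0.3, 0.2, -0.1]
opening: 0.0749
gripper_force: 0.0
```

Run:
```python
from h import *
from plant import imaging
s,p,R=st();print(s["t"],s["q"],p)
c=imaging.read_camera("wrist");pickle.dump(c,open("w3.pkl","wb"))
print(proj(c,knobp(.044)))
im=c["frame"];u,v=proj(c,knobp(.044)).astype(int)
cv2.imwrite("pics/w3.png",cv2.resize(im[v-60:v+90,u-90:u+90,::-1],None,fx=3,fy=3,interpolation=cv2.INTER_CUBIC));print(u,v)
```

```text
14.7 [ 0.72872679 -0.39593589  2.11486062 -0.52797716  1.07157292  0.16580174] [0.47424368 0.26816669 0.20624577]
[258.29422194 192.10989874]
258 192
```

View pics/w3.png

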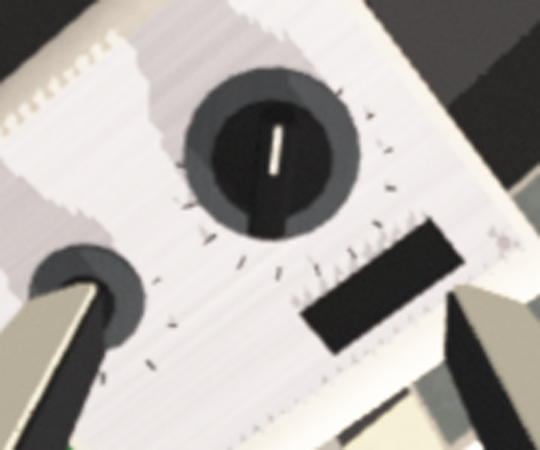

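The white line runs from (274,173) to (278,127), so the pointer is up in the image, close to 7:30. I'll measure its angle.

Run:
```python
from h import *
c=pickle.load(open("w3.pkl","rb"))
def onp(uv,h):
    o,d=ray(c,uv); return o+d*((F+h*n-o)@n)/(d@n)
loc=lambda X: np.array([(X-F)@up,(X-F)@cy])
x0,y0=252,170
sub=c["frame"][y0:y0+24,x0:x0+16].min(2); ys,xs=np.nonzero(sub>105)
P=np.array([loc(onp((x+x0,y+y0),.044)) for x,y in zip(xs,ys)])
vx,vy,_,_=cv2.fitLine(P.astype(np.float32),cv2.DIST_L2,0,.01,.01).ravel()
d=np.array([vx,vy]); d*=np.sign(d[1]); a=np.array([.0767,.0475]); r=P-a
print(len(P),d,(r@d).min(),(r@d).max(),np.mean(r@[-d[1],d[0]]))
cw=np.degrees(np.arctan2(-d[1],d[0]))%360;print(cw,"knob",np.radians(cw-225))
```

```text
47 [-0.71186274  0.7023186 ] 0.0033632723328292733 0.019759701269486958 -0.00018089204235498645
224.61333 knob -0.0067487163
```

The knob is at its stop (measured −0.007 rad). Next is the mains lever.

Run:
```python
from h import *
s,p,R=st(); tR=toolR(np.array([-1.,0,0]),np.array([0,0,-1.]))
rv=Ro.from_matrix(R.T@tR).as_rotvec();print(np.degrees(rv))
wp=[[.49,.17,.28],[.50,.02,.29],[.49,-.12,.28],[.48,-.226,.23]]
plan(p,R,[(np.array(w),R@Ro.from_rotvec(rv*k).as_matrix()) for w,k in zip(wp,(.25,.5,.75,1))])
```

```text
[  9.09947821  34.59044346 -46.26344533]
[-0.56, -0.153, -0.219] [0.025, 0.096, -0.129] rows 3 
[-0.485, -0.576, -0.006] [0.025, 0.096, -0.128] rows 4 
[-0.221, -0.668, 0.021] [0.026, 0.096, -0.128] rows 3 
[-0.023, -0.542, 0.227] [0.025, 0.096, -0.129] rows 3
```

Emit:
jog_arm:
  rows:
    - [[-0.56,-0.153,-0.219],[0.025,0.096,-0.129]]
    - [[-0.56,-0.153,-0.219],[0.025,0.096,-0.129]]
    - [[-0.56,-0.153,-0.219],[0.025,0.096,-0.129]]
    - [[-0.56,-0.153,-0.219],[0.025,0.096,-0.129]]
    - [[-0.56,-0.153,-0.219],[0.025,0.096,-0.129]]
  hand: 1

```text
t: 15.25
tool_pos: [0.4919, 0.1675, 0.2824]
orientation: [0.821, 2.56, 0.161]
force: [-0.3, -0.9, -0.1]
opening: 0.039
gripper_force: 0.0
```

Emit:
jog_arm:
  rows:
    - [[-0.485,-0.576,-0.006],[0.025,0.096,-0.128]]
    - [[-0.485,-0.576,-0.006],[0.025,0.096,-0.128]]
    - [[-0.485,-0.576,-0.006],[0.025,0.096,-0.128]]
    - [[-0.485,-0.576,-0.006],[0.025,0.096,-0.128]]
    - [[-0.485,-0.576,-0.006],[0.025,0.096,-0.128]]

```text
t: 15.75
tool_pos: [0.4999, 0.0169, 0.2883]
orientation: [0.583, 2.782, 0.111]
force: [-0.8, 0.6, -0.2]
opening: 0.0015
gripper_force: 0.0
```

Emit:
jog_arm:
  rows:
    - [[-0.221,-0.668,0.021],[0.026,0.096,-0.128]]
    - [[-0.221,-0.668,0.021],[0.026,0.096,-0.128]]
    - [[-0.221,-0.668,0.021],[0.026,0.096,-0.128]]
    - [[-0.221,-0.668,0.021],[0.026,0.096,-0.128]]
    - [[-0.221,-0.668,0.021],[0.026,0.096,-0.128]]

```text
t: 16.25
tool_pos: [0.4895, -0.1194, 0.2783]
orientation: [0.308, 2.977, 0.061]
force: [-0.9, 0.5, 0.0]
opening: 0.0005
gripper_force: 0.0
```

Run:
```python
from h import *
s,p,R=st(); tR=toolR(np.array([-1.,0,0]),np.array([0,0,-1.])); print(s["q"],s["opening"],p)
plan(p,R,[(np.array(w),tR) for w in ([.48,-.226,.23],[.48,-.226,.108])])
```

```text
[-0.40338059 -0.29695087  1.79235697  0.08281993  1.51672349 -1.7670103 ] 0.00046283881480721565 [ 0.48953876 -0.1193588   0.27829208]
[-0.03, -0.545, 0.218] [0.026, 0.094, -0.131] rows 3 
[0.001, 0.0, 0.61] [0.0, 0.0, -0.0] rows 3
```

Emit:
jog_arm:
  rows:
    - [[-0.03,-0.545,0.218],[0.026,0.094,-0.131]]
    - [[-0.03,-0.545,0.218],[0.026,0.094,-0.131]]
    - [[-0.03,-0.545,0.218],[0.026,0.094,-0.131]]
    - [[-0.03,-0.545,0.218],[0.026,0.094,-0.131]]
    - [[-0.03,-0.545,0.218],[0.026,0.094,-0.131]]

```text
t: 16.75
tool_pos: [0.4814, -0.2248, 0.2326]
orientation: [-0.004, 3.137, -0.001]
force: [-0.1, -0.3, -0.2]
opening: 0.0002
gripper_force: 0.0
```

Emit:
jog_arm:
  rows:
    - [[0,0,0.2],[0,0,0]]
    - [[0,0,0.4],[0,0,0]]
    - [[0,0,0.55],[0,0,0]]
    - [[0,0,0.61],[0,0,0]]
    - [[0,0,0.61],[0,0,0]]

```text
t: 17.25
tool_pos: [0.4812, -0.2251, 0.1101]
orientation: [-0.006, 3.138, -0.001]
force: [-0.0, 0.3, 0.8]
opening: 0.0007
gripper_force: 0.0
```

Emit:
jog_arm:
  rows:
    - [[-0.05,0,0],[0,0,0]]
    - [[-0.1,0,0],[0,0,0]]
    - [[-0.15,0,0],[0,0,0]]
    - [[-0.18,0,0],[0,0,0]]
    - [[-0.22,0,0],[0,0,0]]

```text
t: 17.75
tool_pos: [0.5263, -0.2269, 0.1113]
orientation: [-0.004, 3.137, -0.003]
force: [-2.0, 0.9, 1.4]
opening: 0.0007
gripper_force: 1.0
```

Emit:
jog_arm:
  rows:
    - [[-0.05,0,0],[0,0,0]]
    - [[-0.1,0,0],[0,0,0]]
    - [[-0.14,0,0],[0,0,0]]
    - [[-0.17,0,0],[0,0,0]]
    - [[-0.19,0,0],[0,0,0]]

```text
t: 18.25
tool_pos: [0.5638, -0.2265, 0.1105]
orientation: [-0.004, 3.138, -0.002]
force: [-1.6, 0.2, -1.3]
opening: 0.0005
gripper_force: 0.7
```

Emit:
jog_arm:
  rows:
    - [[-0.01,0,0],[0,0,0]]
    - [[-0.02,0,0],[0,0,0]]
    - [[-0.025,0,0],[0,0,0]]
    - [[-0.025,0,0],[0,0,0]]

```text
t: 18.65
tool_pos: [0.567, -0.2266, 0.1106]
orientation: [-0.004, 3.141, -0.002]
force: [-7.4, 0.2, 2.3]
opening: 0.0003
gripper_force: 3.8
```

Run:
```python
from h import *
from plant import imaging
s,p,R=st();print(s["t"],p,s["force"])
c=imaging.read_camera("scene")
cv2.imwrite("pics/s2.png",cv2.resize(c["frame"][140:290,100:300,::-1],None,fx=3,fy=3,interpolation=cv2.INTER_CUBIC))
```

```text
18.65 [ 0.56695064 -0.22655434  0.11057747] [-7.41201171  0.22152349  2.28437241]
```

View pics/s2.png

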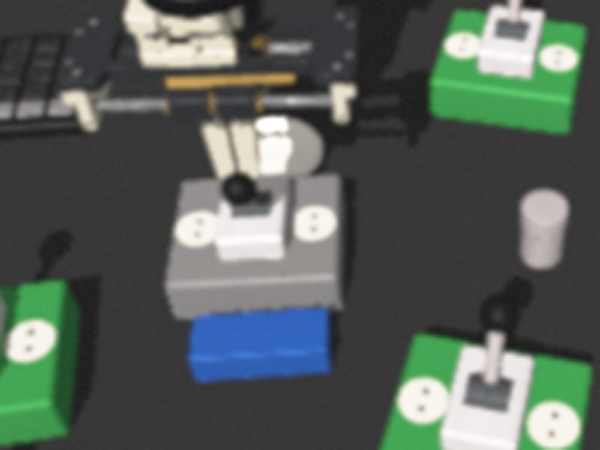

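The ball at (238,190) now leans over the block towards the far side, and the force rose to 7 N, which suggests it reached the stop. I'll retreat and check.

Emit:
jog_arm:
  rows:
    - [[-0.01,0,0],[0,0,0]]
    - [[-0.01,0,0],[0,0,0]]
    - [[0.1,0,0],[0,0,0]]
    - [[0.3,0,0],[0,0,0]]
    - [[0.4,0,0],[0,0,0]]

```text
t: 19.2
tool_pos: [0.4866, -0.2268, 0.1105]
orientation: [-0.004, 3.138, -0.003]
force: [-0.5, 0.1, 0.7]
opening: 0.0002
gripper_force: 0.0
```

Emit:
jog_arm:
  rows:
    - [[0.2,0,-0.2],[0,0,0]]
    - [[0.3,0,-0.5],[0,0,0]]
    - [[0.3,0,-0.8],[0,0,0]]
    - [[0.3,0,-0.9],[0,0,0]]
    - [[0.3,0,-0.9],[0,0,0]]

```text
t: 19.7
tool_pos: [0.4303, -0.2287, 0.2996]
orientation: [-0.003, 3.125, -0.015]
force: [1.5, 0.0, 0.5]
opening: 0.0007
gripper_force: 0.0
```

Run:
```python
from h import *
from plant import imaging
s,p,R=st();print(s["t"],p,s["force"])
d0=pickle.load(open("cams.pkl","rb"))
S=[]
for k,(x,y) in (("top",(95,130)),("scene",(140,130))):
    c=imaging.read_camera(k)
    S.append(np.vstack([cv2.resize(i["frame"][y:y+130,x:x+260,::-1],(400,200),interpolation=cv2.INTER_CUBIC) for i in (d0[k],c)])); pickle.dump(c,open(k+"2.pkl","wb"))
cv2.imwrite("pics/fin.png",np.hstack(S))
```

```text
19.7 [ 0.43027119 -0.22872318  0.29956353] [1.54294567 0.01210757 0.47210866]
```

View pics/fin.png

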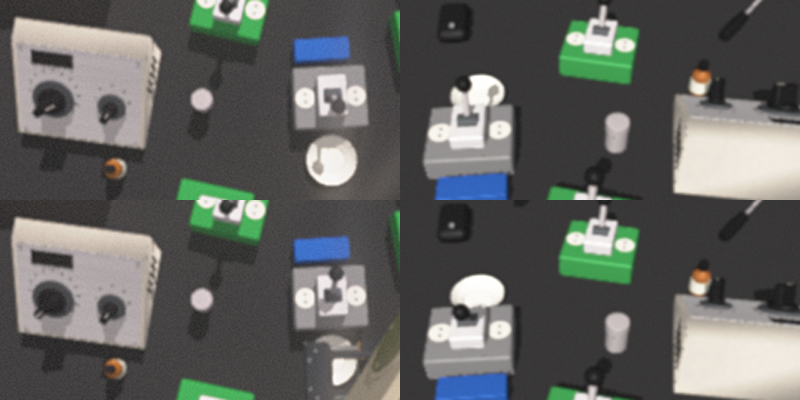

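The before/after pairs show the objects and the small knob unmoved and the lever flipped over: ball at (336,272) in the top view and (460,312) in the scene view. I'll triangulate the ball to confirm the lever angle.

Run:
```python
from h import *
t=pickle.load(open("top2.pkl","rb"));s=pickle.load(open("scene2.pkl","rb"))
r=[]
for c,(u,v) in ((t,(313.4,176.8)),(s,(179,202.8))):
    u0,v0=int(u)-9,int(v)-9; m=(c["frame"][v0:v0+19,u0:u0+19].max(2)<60).astype(np.uint8)
    k,l,st_,ce=cv2.connectedComponentsWithStats(m); i=1+st_[1:,4].argmax(); print(st_[i]); r.append((c,ce[i]+[u0,v0]))
for q in (r,[(t,(313.4,176.8)),(s,(179,202.8))]):
    X,e=tri(*q);print(X,e,"angle",.5+np.arctan2(X[0]-.560,X[2]-.067))
```

```text
Traceback (most recent call last):
ValueError: attempt to get argmax of an empty sequence
```

Run:
```python
from h import *
t=pickle.load(open("top2.pkl","rb"));s=pickle.load(open("scene2.pkl","rb"))
X,e=tri((t,(313.4,176.8)),(s,(179,202.8)));print(X,e,"angle",.5+np.arctan2(X[0]-.560,X[2]-.067))
for a in (.7,.85,1.0):
    X=np.array([.560+.06*np.sin(a-.5),-.2262,.067+.06*np.cos(a-.5)]); print(a,proj(t,X),proj(s,X))
```

```text
[ 0.59054668 -0.225163    0.1191383 ] [np.float64(0.4647884499724306), np.float64(0.556365789477916)] angle 1.0299709389528493
0.7 [314.13115458 183.6786576 ] [178.42312617 194.43667145]
0.85 [313.80656207 180.44689259] [178.16208622 198.08850516]
1.0 [313.4107646  177.50251544] [178.01315221 202.02287579]
```

The lever measures about 1.0 rad, so it is fully over, and the arm is clear of everything. I'm handing in the job.

```bash
python3 -c "
from plant import robot
print(robot.close_job())"
```

```text
the job is handed in; nothing more can be done
None
```

The lamp knob is at its anticlockwise stop (measured about 0 rad) and the mains lever was then flipped fully to off (about 1.0 rad); the small knob and loose items look unmoved in the before/after pictures, and the job is handed in with no verdict returned.

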